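Make up two woodturning class kits

TASK

Make up the two kits for the turning class. On the larger board goes the candlestick kit: lay the long square stem blank in the long pocket and the wooden base disc in the large round pocket, and stand the brass candle cup, mouth up, in the small round pocket. On the narrow board goes the bottle-stopper kit: lay the short square block in the rectangular pocket and stand the steel stopper on its flange in the round one; every piece sits down on the floor of its pocket, and the clock insert, which belongs to another project, stays where it is.

Things in the scene. Friction and masses are not known exactly. Their poses are not given: they have to be found in the camera images.
- candlestick_board: Larger loose plywood kit board: 172 (its x) by 188 mm (its y), 18 thick. Three pockets 12 mm deep (floor 6 mm above the bench). Origin: centre of its underside, z up. Long rectangular pocket, centre (-47, 0) mm in board x, y, 62 mm in x by 172 mm in y; large round pocket 86 mm across, centre (35, -43) mm; small round pocket 58 mm across, centre (35, 57) mm.
- stopper_board: Narrow loose plywood kit board: 76 (its x) by 171 mm (its y), 18 thick. Two pockets 12 mm deep (floor 6 mm above the bench). Origin: centre of its underside, z up. Rectangular pocket, centre (0, -34) mm in board x, y, 60 mm in x by 87 mm in y; round pocket 58 mm across, centre (0, 48.5) mm.
- stem_blank: Candlestick stem blank: long square beech stick, 150 mm long, 40 by 40 mm in section, lying on the bench. Origin: its centre (20 mm up); x along its length.
- base_blank: Candlestick base blank: plain wooden disc 64 mm across, 30 mm thick, dark drilled spot in the middle of its upper face, lying flat. Origin: its centre (15 mm up); z is its axis.
- candle_cup: Brass candle cup: small open brass cup, 34 mm tall, standing on its foot, mouth up. The top 12 mm is a straight rim 36 mm across (walls 3 mm), below it narrows to 27 mm and 25 mm at the foot. Origin: centre of its underside; z up through the mouth.
- stopper_blank: Bottle-stopper blank: short square beech block, 65 mm long, 38 by 38 mm in section, lying on the bench. Origin: its centre (19 mm up); x along its length.
- bottle_stopper: Steel bottle stopper: slim steel cone with three black rubber rings, 50 mm tall, standing on its round flange, narrow end up. Flange 34 mm across and 4 mm thick; cone 23 mm across just above the flange and 19 mm near the top. Origin: centre of the flange's underside; z up.
- clock_insert: Clock insert, not part of either kit: white dial with black marks and hands in a brass bezel 48 mm across, 19 mm tall, lying face up on its black case. Origin: centre of its underside.

How it is judged:
At the end, for the whole second after the job is handed in: Each piece rests still on its pocket's floor (4 mm), within 14 mm of its centre in the board's x and y; blanks level, disc flat, cup and stopper upright, within 0.12 rad; boards flat; clock insert moved under 15 mm (x of stem_blank in the frame of candlestick_board between -0.061 and -0.033 m and y of stem_blank in the frame of candlestick_board between -0.014 and 0.014 m and z of stem_blank in the frame of candlestick_board between 0.022 and 0.03 m and linear speed of each of stem_blank, base_blank, candle_cup, stopper_blank, bottle_stopper, candlestick_board, stopper_board below 0.02 m/s and angular speed of each of stem_blank, base_blank, candle_cup, stopper_blank, bottle_stopper below 0.2 rad/s and angle between stem_blank's own x axis and vertical between 1.45 and 1.69 rad and x of base_blank in the frame of candlestick_board between 0.021 and 0.049 m and y of base_blank in the frame of candlestick_board between -0.057 and -0.029 m and z of base_blank in the frame of candlestick_board between 0.017 and 0.025 m and angle between the z axis of base_blank and the z axis of candlestick_board, either way round below 0.12 rad and x of candle_cup in the frame of candlestick_board between 0.021 and 0.049 m and y of candle_cup in the frame of candlestick_board between 0.043 and 0.071 m and z of candle_cup in the frame of candlestick_board between 0.002 and 0.01 m and angle between each of candle_cup, bottle_stopper's own z axis and vertical below 0.12 rad and x of stopper_blank in the frame of stopper_board between -0.014 and 0.014 m and y of stopper_blank in the frame of stopper_board between -0.048 and -0.02 m and z of stopper_blank in the frame of stopper_board between 0.021 and 0.029 m and angle between stopper_blank's own x axis and vertical between 1.45 and 1.69 rad and x of bottle_stopper in the frame of stopper_board between -0.014 and 0.014 m and y of bottle_stopper in the frame of stopper_board between 0.0345 and 0.0625 m and z of bottle_stopper in the frame of stopper_board between 0.002 and 0.01 m and angle between each of candlestick_board, stopper_board's own z axis and vertical below 0.06 rad and distance of clock_insert from where it was at the start of the episode below 0.015 m); the robot touches nothing.
It fails at once if the clock insert is moved by more than 15 mm (distance of clock_insert from where it was at the start of the episode above 0.015 m).
It also fails if it takes over 144 s, if anything falls off the work surface, if the arm or the gripper's body presses on something with over 40 N, if the wrist force passes 120 N, or if a joint passes its speed limit or range.

ROBOT

A 7-joint arm with a two-finger parallel gripper is mounted at the origin on the work surface. World frame = base frame: x ahead of the robot, y to its left, z up, the work surface at z = 0. Lengths are in m, angles in rad, forces in N, time in s.
With the tool pointing down it reaches from about 0.4 to 0.85 m from the base axis. Payload 10.4 kg.
Tool frame: the origin (TCP) lies on the front face of the gripper's body, between the roots of the fingers; the fingertips stand 73 mm ahead of it and the grasp point (between the pads) lies 54 mm ahead of it; z points along the fingers, y is the line along which they close (so a half turn about z gives the same grasp; the last joint's range is limited). The gripper opens to 85 mm and grips with 20 to 120 N. Pads are 22 mm wide; open, the fingers measure 114 mm over their backs; the gripper's body (76 mm by 85 mm) begins 54 mm behind the grasp point. The pads swing forward as they close: fully open they stand 13 mm farther back than shut.
Start: joints at [-1.168, 0.332, -0.065, 1.46, 0.022, 1.35, -0.088], TCP at [0.258, 0.569, 0.304] pointing down, gripper open.
Joint ranges: [-2.6, 2.6], [-0.5, 2.12], [-1.47, 1.34], [0.16, 2.42], [-1.27, 4.41], [0.06, 2.06], [-2.6, 2.6]. Speed limits (rad/s): [2.22, 2.22, 2.79, 2.79, 3.14, 3.14, 3.14].

INTERFACE

Orientations are given as a unit quaternion [x, y, z, w].
In Python, from workcell import manip gives the robot as it stands.
- The arm moves only by the shell command python3 -m jog 'ROWS' [FORCE]. ROWS is JSON, a list of rows, each an object with "grip": the gripper command: -1 is fully open, 1 is shut, values between are in proportion; "slide": the shift along the tool's x, y, z in cm, a list of three; "yaw": the turn about the tool's z in rad. A call has 1 to 8 rows; each row shifts and turns the commanded pose from where the row before left it, along the tool's axes as they then stand; what a row does not reach is not made up. A row lasts 1/10 s, in which the tool goes at most 50 mm and 8.59 degrees, less where a joint would pass 70% of its speed; a pose out of reach is approached as far as the arm can. A call with a gripper value outside its range is refused whole. The fingers move at their own pace and stop on an object; FORCE is the grip in N (left out, the last holds). Time passes only in rows, so rows that do not move let the fingers close. It gives the time, the measured TCP pose, the force, the opening and the grip force at its end, in the units of the state.
- manip.get_obs(): the state, without advancing time (a new reading comes with each control period).
- manip.camera(name): name is "side" or "top" or "wrist"; returns the picture (480x640x3 uint8, blue, green, red); there is no depth.
- manip.calibration(name): a dict with "vfov" (degrees; the focal length in pixels is half the picture's height over the tangent of half this angle, whatever the lens; pixels are square), "cx", "cy" (the principal point, pixels), "k1" (the pictures are not rectified: a ray, as slopes to the right and down, at radius r is drawn at 1 + k1 r^2 times it, then the intrinsics apply), "camera_from_world" (4x4, takes a point from world to camera coordinates). Camera axes: x right, y down, z forward; pixel columns grow to the right and rows downward; lengths in m; the calibration is good to about 2 mm. A picture is of the moment at which its call begins: read the wrist's pose just before it. calibration takes no time and is no camera call; for the wrist camera it gives the pose at the moment of the call.
- manip.hand_in(): hands the job in; it is judged then, once.
Trained networks look in the newest picture that a camera, given by its name, has taken for a name from the list of things; names that differ only in an ending like _2 or _b are one class to them, and where a whole thing is asked for, a point or a joint stands for the part that bears it (a point fixed in the world has none). Each returns a list of dicts, best first, with "conf" (0 to 1); they miss things now and then, are a little off and sometimes report something else, mostly with a low value. They report only what shows in the picture. A call takes as long as a camera call.
- manip.masks_of(thing, camera): "region" (480x640 bool, what is visible of it) and "centre" ([column, row] in pixels, amid what is visible of it).
The state is a dict: "clock": time; "joint_pos": joint angles; "joint_velocities": joint speeds; "tau": joint torques, N m; "position": TCP position; "ee_rot": TCP orientation; "ft_force": force on the tool from outside, world axes, zero at the start; "torque": the same for the moment, N m; "grip_width": opening from 0.0 (shut) to 1.0 (fully open); "grasp_force": force on a finger pad.
Only numpy, scipy, OpenCV 4.12 (cv2) and the standard library are available. Lean on these libraries where they do the work, as an engineer would, in place of code of your own. Each camera call takes 0.05 s, during which the arm holds its last target. There are 200 camera calls.

## Working session

There is one attempt and no reset: what is moved stays moved. The work goes in short steps, Python scripts to look and compute and a shell command to move; the robot and the scene stay as the last step left them, time stands still between calls to the robot, and variables do not carry over. Pictures are saved under pics/ and viewed, at most 14 in all, crops included, and the job is handed in when it is done.

```bash
mkdir -p pics; ls; python3 - <<'E'
from workcell import manip
import cv2
for n in ["top","side"]:
    cv2.imwrite(f"pics/{n}0.png",manip.camera(n)); c=manip.calibration(n); print(n,c)
o=manip.get_obs(); print(o["clock"],o["position"],o["ee_rot"],o["ft_force"],o["grip_width"])
E
```

```text
pics
top {'vfov': 51.99525446703868, 'cx': 319.38002039648063, 'cy': 236.23389655755776, 'k1': 0.018576851465284823, 'camera_from_world': array([[-0.0178426 , -0.99982284, -0.00599473,  0.01453985],
       [-0.99140296,  0.018469  , -0.12953406,  0.49320384],
       [ 0.12962182,  0.00363197, -0.99155685,  1.12919083],
       [ 0.        ,  0.        ,  0.        ,  1.        ]])}
side {'vfov': 53.165528745303995, 'cx': 321.2691613860799, 'cy': 235.29388807156005, 'k1': 0.010333086005412108, 'camera_from_world': array([[ 0.94045981, -0.33935029, -0.01940948, -0.4808785 ],
       [-0.25366135, -0.66268326, -0.7046324 ,  0.1678867 ],
       [ 0.22625488,  0.66760189, -0.70930702,  0.91844651],
       [ 0.        ,  0.        ,  0.        ,  1.        ]])}
0.1 [0.25806098 0.56897566 0.30321222] [ 2.11273349e-01  9.77426821e-01 -6.09982544e-04 -9.76549501e-05] [0.29224078 0.33339403 0.03620514] 1.001521405606162
```

View pics/top0.png

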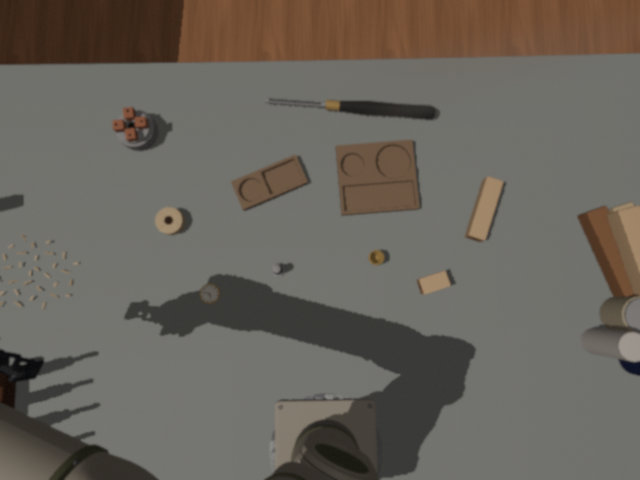

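View pics/side0.png

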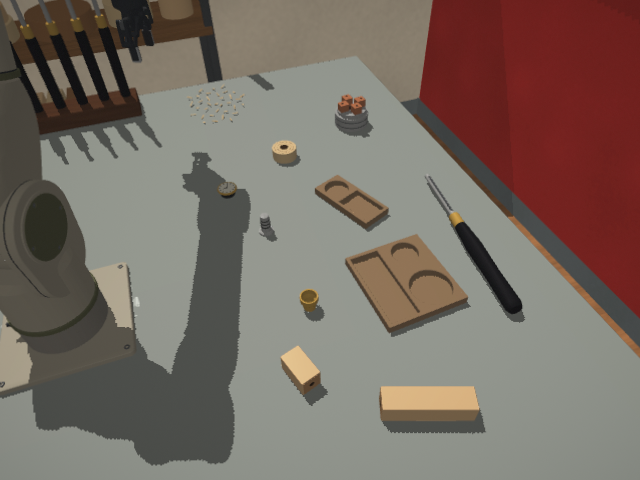

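```bash
cat > h.py <<'E'
import numpy as np, cv2
from workcell import manip
from scipy.optimize import minimize
def proj(P,c):
    T=c["camera_from_world"]; q=np.asarray(P)@T[:3,:3].T+T[:3,3]; s=q[:,:2]/q[:,2:]
    s=s*(1+c["k1"]*(s**2).sum(1,keepdims=True)); f=240/np.tan(np.radians(c["vfov"]/2))
    return s*f+[c["cx"],c["cy"]]
def back(uv,z,c):
    f=240/np.tan(np.radians(c["vfov"]/2)); d=(np.atleast_2d(uv)-[c["cx"],c["cy"]])/f; s=d.copy()
    for _ in range(6): s=d/(1+c["k1"]*(s**2).sum(1,keepdims=True))
    T=c["camera_from_world"]; R=T[:3,:3]; o=-R.T@T[:3,3]; r=np.c_[s,np.ones(len(s))]@R
    return o+r*((z-o[2])/r[:,2:])
def box(a,b,h): return np.array([[x,y,z] for x in(-a/2,a/2) for y in(-b/2,b/2) for z in(0,h)])
def cyl(*rz): 
    t=np.linspace(0,2*np.pi,24,endpoint=False)
    return np.concatenate([np.c_[r*np.cos(t),r*np.sin(t),0*t+z] for r,z in rz])
# models with z=0 at underside, m
M=dict(candlestick_board=box(.172,.188,.018),stopper_board=box(.076,.171,.018),stem_blank=box(.15,.04,.04),
 stopper_blank=box(.065,.038,.038),base_blank=cyl((.032,0),(.032,.03)),candle_cup=cyl((.0125,0),(.018,.022),(.018,.034)),
 bottle_stopper=cyl((.017,0),(.017,.004),(.0095,.05)),clock_insert=cyl((.024,0),(.024,.019)))
def place(n,p,z=0):
    c,s=np.cos(p[2]),np.sin(p[2]); return M[n]@np.array([[c,s,0],[-s,c,0],[0,0,1]])+[p[0],p[1],z]
def fit(n,views,z=0,p0=None,rect=True):
    """views: list of (mask,calib)"""
    p0s=[p0] if p0 is not None else []
    if p0 is None:
        m,c=views[0]; ij=np.argwhere(m)[:,::-1]; w=back(ij,z+M[n][:,2].max()/2,c)[:,:2]
        ctr=w.mean(0); p0s=[[*ctr,a] for a in (np.arange(-1.5,1.6,.25) if rect else [0])]
    def cost(p):
        t=0
        for m,c in views:
            h=cv2.convexHull(proj(place(n,p,z),c).astype(np.float32)); im=np.zeros(m.shape,np.uint8)
            cv2.fillConvexPoly(im,np.round(h*16).astype(np.int32),1,shift=4)
            t+=1-(im.astype(bool)&m).sum()/max(1,(im.astype(bool)|m).sum())
        return t/len(views)
    best=min(p0s,key=cost); r=None
    for _ in range(2):
        S=np.array([best]+[np.array(best)+d for d in np.diag([.008,.008,.15 if rect else 0.0001])])
        r=minimize(cost,best,method="Nelder-Mead",options=dict(initial_simplex=S,maxiter=150)); best=r.x
    return r.x,1-r.fun
E
cat > look.py <<'E'
from h import *
import json
C={}
for n in ["top","side"]: manip.camera(n); C[n]=manip.calibration(n)
out={}
for n in M:
    v=[]
    for k in C:
        r=manip.masks_of(n,k)
        for q in r[:2]: print(n,k,round(q["conf"],2),np.round(q["centre"]),q["region"].sum())
        if r and r[0]["conf"]>.4: v.append((r[0]["region"],C[k]))
    rect=M[n].shape[0]==8
    for lab,vv in [("both",v)]+[(str(i),[x]) for i,x in enumerate(v)]:
        if vv: p,i=fit(n,vv,rect=rect); print("   ",lab,np.round(p,4),round(i,3)); 
        if lab=="both": out[n]=list(p)
json.dump(out,open("poses.json","w"))
E
python3 look.py
```

```text
candlestick_board top 0.55 [378. 174.] 5426
candlestick_board side 0.84 [402. 283.] 6975
    both [ 0.6395 -0.1354  0.068 ] 0.968
    0 [ 0.6396 -0.1373  0.064 ] 0.962
    1 [ 0.639  -0.1345  0.0591] 0.978
stopper_board top 0.9 [270. 183.] 2239
stopper_board side 0.69 [349. 200.] 1938
    both [0.6309 0.1265 0.4006] 0.952
    0 [0.6303 0.1252 0.3822] 0.952
    1 [0.6315 0.1269 0.3928] 0.966
stem_blank top 0.78 [482. 208.] 1322
stem_blank side 0.79 [427. 405.] 3404
    both [ 0.5526 -0.3861 -0.3699] 0.94
    0 [ 0.5531 -0.3862 -0.3713] 0.925
    1 [ 0.552  -0.3865 -0.3483] 0.961
stopper_blank top 0.56 [434. 282.] 528
stopper_blank side 0.89 [303. 368.] 1143
    both [ 0.3802 -0.2588 -1.3153] 0.926
    0 [ 0.3806 -0.2591 -1.2883] 0.936
    1 [ 0.3804 -0.2567 -1.3076] 0.915
base_blank top 0.68 [170. 220.] 665
base_blank side 0.93 [282. 152.] 493
    both [5.385e-01 3.643e-01 1.000e-04] 0.925
    0 [0.5399 0.3634 0.    ] 0.947
    1 [0.539  0.3668 0.    ] 0.937
candle_cup top 0.74 [373. 258.] 154
candle_cup side 0.83 [308. 299.] 358
    both [ 4.414e-01 -1.255e-01  1.000e-04] 0.831
    0 [ 0.4413 -0.1229  0.    ] 0.73
    1 [ 4.412e-01 -1.259e-01  1.000e-04] 0.935
bottle_stopper top 0.45 [280. 272.] 146
bottle_stopper side 0.83 [264. 225.] 256
    both [ 4.183e-01  1.083e-01 -1.000e-04] 0.822
    0 [0.4184 0.1084 0.    ] 0.825
    1 [ 4.182e-01  1.076e-01 -1.000e-04] 0.826
clock_insert top 0.86 [211. 290.] 355
clock_insert side 0.63 [228. 190.] 248
    both [ 0.3658  0.2682 -0.    ] 0.82
    0 [ 0.3657  0.2682 -0.    ] 0.917
    1 [ 0.367   0.2742 -0.    ] 0.734
```

```bash
cat > go.py <<'E'
import sys,numpy as np
from workcell import manip
from scipy.spatial.transform import Rotation as R
# go.py x y z [psi]: slide (cm, tool axes) and yaw needed from the measured pose
o=manip.get_obs(); r=R.from_quat(o["ee_rot"]).as_matrix(); p=np.array(o["position"])
a=[float(v) for v in sys.argv[1:]]; d=r.T@(np.array(a[:3])-p)*100; psi=np.arctan2(r[1,1],r[0,1])
n=int(np.ceil(np.linalg.norm(d)/4.8)) or 1
print("t",round(o["clock"],2),"pos",np.round(p,4),"psi",round(psi,3),"tilt",np.round(r[2],3),"grip",round(o["grip_width"],3),round(o["grasp_force"],1),"F",np.round(o["ft_force"],1),"j7",round(o["joint_pos"][6],2))
print("slide total",np.round(d,2),"rows",n,"each",np.round(d/n,2))
if len(a)>3: print("yaw",round(psi-a[3],3))
E
python3 go.py .5526 -.3861 .25 1.205
```

```text
t 1.0 pos [0.2581 0.5692 0.3039] psi 1.145 tilt [ 0.  0. -1.] grip 0.998 0.0 F [-0.3  0.  -1. ] j7 -0.09
slide total [-66.28 -74.84   5.38] rows 21 each [-3.16 -3.56  0.26]
yaw -0.06
```

```bash
S='{"grip":-1,"slide":[-3.16,-3.56,0.26],"yaw":0}'
python3 -m jog '[{"grip":-1,"slide":[-3.16,-3.56,0.26],"yaw":-0.06},{"grip":-1,"slide":[-3.3,-3.4,0.26],"yaw":0},{"grip":-1,"slide":[-3.3,-3.4,0.26],"yaw":0},{"grip":-1,"slide":[-3.3,-3.4,0.26],"yaw":0},{"grip":-1,"slide":[-3.3,-3.4,0.26],"yaw":0},{"grip":-1,"slide":[-3.3,-3.4,0.26],"yaw":0}]' 40; python3 go.py .5526 -.3861 .25 1.205
```

```text
clock: 1.6
position: [0.366, 0.3041, 0.2885]
ee_rot: [0.182, 0.983, 0.0, 0.0]
ft_force: [1.2, -0.3, -0.3]
grip_width: 1.001
grasp_force: 0.0
t 1.6 pos [0.366  0.3041 0.2885] psi 1.205 tilt [-0.     0.001 -1.   ] grip 1.001 0.0 F [ 1.2 -0.3 -0.3] j7 0.42
slide total [-42.11 -57.78   3.8 ] rows 15 each [-2.81 -3.85  0.25]
yaw 0.0
```

```bash
python3 -m jog '[{"grip":-1,"slide":[-2.8,-3.85,0.25],"yaw":0},{"grip":-1,"slide":[-2.8,-3.85,0.25],"yaw":0},{"grip":-1,"slide":[-2.8,-3.85,0.25],"yaw":0},{"grip":-1,"slide":[-2.8,-3.85,0.25],"yaw":0},{"grip":-1,"slide":[-2.8,-3.85,0.25],"yaw":0},{"grip":-1,"slide":[-2.8,-3.85,0.25],"yaw":0},{"grip":-1,"slide":[-2.8,-3.85,0.25],"yaw":0}]' >/dev/null;  python3 -m jog '[{"grip":-1,"slide":[-2.8,-3.85,0.25],"yaw":0},{"grip":-1,"slide":[-2.8,-3.85,0.25],"yaw":0},{"grip":-1,"slide":[-2.8,-3.85,0.25],"yaw":0},{"grip":-1,"slide":[-2.8,-3.85,0.25],"yaw":0},{"grip":-1,"slide":[-2.8,-3.85,0.25],"yaw":0},{"grip":-1,"slide":[-2.8,-3.85,0.25],"yaw":0},{"grip":-1,"slide":[-2.8,-3.85,0.25],"yaw":0},{"grip":-1,"slide":[-2.8,-3.85,0.25],"yaw":0}]' >/dev/null; python3 go.py .5526 -.3861 .087 1.205
cat > wl.py <<'E'
import sys,json
from h import *
n=sys.argv[1]; z=float(sys.argv[2]) if len(sys.argv)>2 else 0
c=manip.calibration("wrist"); im=manip.camera("wrist"); r=manip.masks_of(n,"wrist")
if len(sys.argv)>3: cv2.imwrite("pics/"+sys.argv[3]+".png",im)
for q in r[:1]:
    p,i=fit(n,[(q["region"],c)],z=z,rect=len(M[n])==8); print(n,round(q["conf"],2),q["centre"],np.round(p,4),round(i,3))
E
python3 wl.py stem_blank 0 w1
```

```text
t 3.1 pos [ 0.5518 -0.3851  0.2504] psi 1.206 tilt [-0.  0. -1.] grip 0.999 0.0 F [1.  0.6 0.9] j7 1.99
slide total [-0.11 -0.08 16.34] rows 4 each [-0.03 -0.02  4.09]
yaw 0.001
stem_blank 0.66 [322.7, 215.6] [ 0.552  -0.3859 -0.3486] 0.973
```

View pics/w1.png

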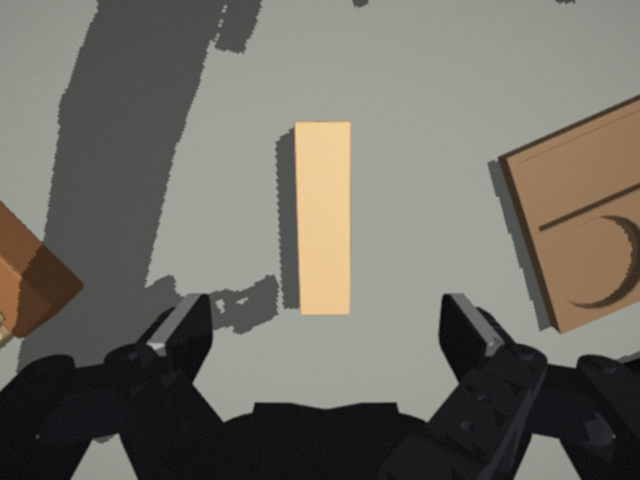

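```bash
python3 -m jog '[{"grip":-1,"slide":[-0.1,-0.05,4.5],"yaw":-0.01},{"grip":-1,"slide":[0,0,4.5],"yaw":0},{"grip":-1,"slide":[0,0,4],"yaw":0},{"grip":-1,"slide":[0,0,2.3],"yaw":0},{"grip":-1,"slide":[0,0,1],"yaw":0},{"grip":1,"slide":[0,0,0],"yaw":0},{"grip":1,"slide":[0,0,0],"yaw":0},{"grip":1,"slide":[0,0,0],"yaw":0}]' 60;  python3 -m jog '[{"grip":1,"slide":[0,0,0],"yaw":0},{"grip":1,"slide":[0,0,0],"yaw":0},{"grip":1,"slide":[0,0,0],"yaw":0},{"grip":1,"slide":[0,0,0],"yaw":0},{"grip":1,"slide":[0,0,0],"yaw":0}]'; python3 go.py .5926 -.1384 .16 .064
```

```text
clock: 4.0
position: [0.5527, -0.3849, 0.0897]
ee_rot: [0.177, 0.984, -0.0, 0.001]
ft_force: [0.1, -1.2, 1.8]
grip_width: 0.516
grasp_force: 1.9
clock: 4.5
position: [0.5527, -0.3851, 0.0899]
ee_rot: [0.177, 0.984, -0.0, 0.002]
ft_force: [-1.1, 0.9, 6.6]
grip_width: 0.45
grasp_force: 62.6
t 4.5 pos [ 0.5527 -0.3851  0.0899] psi 1.215 tilt [-0.003 -0.    -1.   ] grip 0.45 62.6 F [-1.1  0.9  6.6] j7 2.06
slide total [ 4.83 24.51 -7.03] rows 6 each [ 0.81  4.08 -1.17]
yaw 1.151
```

```bash
python3 -m jog '[{"grip":1,"slide":[0,0,-3],"yaw":0},{"grip":1,"slide":[0,0,-4],"yaw":0},{"grip":1,"slide":[0.8,4.08,0],"yaw":0},{"grip":1,"slide":[0.8,4.08,0],"yaw":0},{"grip":1,"slide":[0.8,4.08,0],"yaw":0},{"grip":1,"slide":[0.8,4.08,0],"yaw":0},{"grip":1,"slide":[0.8,4.08,0],"yaw":0},{"grip":1,"slide":[0.8,4.08,0],"yaw":0}]' ;  python3 -m jog '[{"grip":1,"slide":[0,0,0],"yaw":0.145},{"grip":1,"slide":[0,0,0],"yaw":0.145},{"grip":1,"slide":[0,0,0],"yaw":0.145},{"grip":1,"slide":[0,0,0],"yaw":0.145},{"grip":1,"slide":[0,0,0],"yaw":0.145},{"grip":1,"slide":[0,0,0],"yaw":0.145},{"grip":1,"slide":[0,0,0],"yaw":0.145},{"grip":1,"slide":[0,0,0],"yaw":0.135}]'; python3 go.py .5926 -.1384 .097 .064; python3 wl.py candlestick_board 0 w2; python3 wl.py stem_blank 0.07
```

```text
clock: 5.3
position: [0.5923, -0.1365, 0.1585]
ee_rot: [0.177, 0.984, 0.0, 0.0]
ft_force: [1.6, -0.5, -2.6]
grip_width: 0.455
grasp_force: 61.5
clock: 6.1
position: [0.5922, -0.138, 0.1584]
ee_rot: [0.686, 0.728, 0.0, 0.0]
ft_force: [0.0, -0.4, -2.0]
grip_width: 0.454
grasp_force: 61.5
t 6.1 pos [ 0.5922 -0.138   0.1584] psi 0.059 tilt [ 0.001  0.001 -1.   ] grip 0.454 61.5 F [ 0.  -0.4 -2. ] j7 0.58
slide total [-0.04  0.03  6.14] rows 2 each [-0.02  0.01  3.07]
yaw -0.005
candlestick_board 0.63 [465.2, 184.3] [ 0.6386 -0.1343  0.0674] 0.515
stem_blank 0.62 [324.9, 247.6] [ 0.5915 -0.1385 -1.5091] 0.798
```

View pics/w2.png

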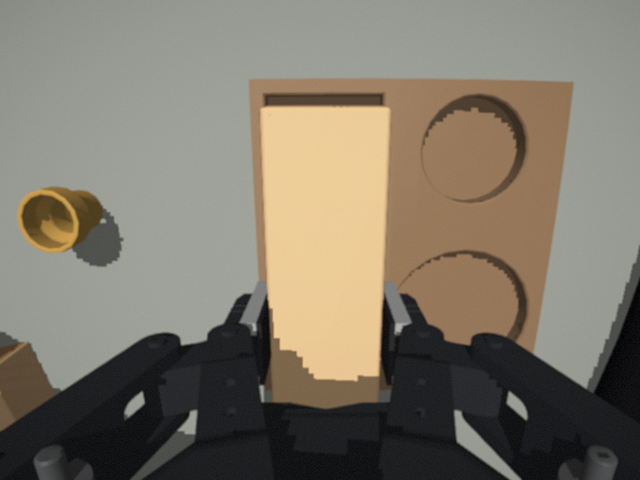

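```bash
python3 -m jog '[{"grip":1,"slide":[0,0,2.5],"yaw":-0.005},{"grip":1,"slide":[0,0,2],"yaw":0},{"grip":1,"slide":[0,0,1],"yaw":0},{"grip":1,"slide":[0,0,0.6],"yaw":0},{"grip":1,"slide":[0,0,0],"yaw":0}]' ; python3 go.py .5926 -.1384 .096 .064
```

```text
clock: 6.8
position: [0.5924, -0.1383, 0.097]
ee_rot: [0.682, 0.732, 0.0, 0.0]
ft_force: [0.6, -0.7, -2.6]
grip_width: 0.456
grasp_force: 61.5
t 6.8 pos [ 0.5924 -0.1383  0.097 ] psi 0.071 tilt [ 0.  0. -1.] grip 0.456 61.5 F [ 0.6 -0.7 -2.6] j7 0.64
slide total [-0.01  0.02  0.1 ] rows 1 each [-0.01  0.02  0.1 ]
yaw 0.007
```

Nothing touching yet; release there and lift, then head for the disc.

```bash
python3 -m jog '[{"grip":-0.3,"slide":[0,0,0.1],"yaw":0},{"grip":-0.5,"slide":[0,0,0],"yaw":0},{"grip":-0.7,"slide":[0,0,0],"yaw":0},{"grip":-1,"slide":[0,0,0],"yaw":0},{"grip":-1,"slide":[0,0,-2],"yaw":0},{"grip":-1,"slide":[0,0,-4],"yaw":0},{"grip":-1,"slide":[0,0,-4.5],"yaw":0},{"grip":-1,"slide":[0,0,-4.5],"yaw":0}]' ; python3 go.py .539 .365 .2 .064; python3 wl.py stem_blank 0.006;python3 wl.py candlestick_board
```

```text
clock: 7.6
position: [0.5918, -0.1383, 0.2475]
ee_rot: [0.682, 0.731, -0.0, -0.0]
ft_force: [0.5, -0.2, -0.1]
grip_width: 1.001
grasp_force: 0.0
t 7.6 pos [ 0.5918 -0.1383  0.2475] psi 0.07 tilt [ 0. -0. -1.] grip 1.001 0.0 F [ 0.5 -0.2 -0.1] j7 0.54
slide total [50.57 -1.77  4.75] rows 11 each [ 4.6  -0.16  0.43]
yaw 0.006
stem_blank 0.67 [326.8, 217.7] [ 0.592  -0.1391 -1.5068] 0.96
candlestick_board 0.68 [400.3, 195.2] [ 0.6434 -0.1272 -1.5079] 0.667
```

```bash
python3 -m jog '[{"grip":-1,"slide":[4.6,-0.16,0],"yaw":0},{"grip":-1,"slide":[4.6,-0.16,0],"yaw":0},{"grip":-1,"slide":[4.6,-0.16,0],"yaw":0},{"grip":-1,"slide":[4.6,-0.16,0],"yaw":0},{"grip":-1,"slide":[4.6,-0.16,0],"yaw":0},{"grip":-1,"slide":[4.6,-0.16,0],"yaw":0}]' >/dev/null;  python3 -m jog '[{"grip":-1,"slide":[4.6,-0.16,0.9],"yaw":0},{"grip":-1,"slide":[4.6,-0.16,0.9],"yaw":0},{"grip":-1,"slide":[4.6,-0.16,0.9],"yaw":0},{"grip":-1,"slide":[4.6,-0.16,0.9],"yaw":0},{"grip":-1,"slide":[4.57,-0.17,0.9],"yaw":0},{"grip":-1,"slide":[0,0,0],"yaw":0}]' >/dev/null; python3 wl.py base_blank 0; python3 go.py .539 .365 .085
```

```text
base_blank 0.98 [331.6, 246.5] [5.380e-01 3.644e-01 1.000e-04] 0.957
t 9.1 pos [0.538  0.3658 0.1986] psi 0.072 tilt [-0.002 -0.002 -1.   ] grip 1.0 0.0 F [-0.1 -1.   0.3] j7 -0.27
slide total [-0.06  0.12 11.36] rows 3 each [-0.02  0.04  3.79]
```

```bash
python3 -m jog '[{"grip":-1,"slide":[-0.14,0,4.5],"yaw":0},{"grip":-1,"slide":[0,0,4],"yaw":0},{"grip":-1,"slide":[0,0,2],"yaw":0},{"grip":-1,"slide":[0,0,0.9],"yaw":0},{"grip":-1,"slide":[0,0,0],"yaw":0},{"grip":1,"slide":[0,0,0],"yaw":0},{"grip":1,"slide":[0,0,0],"yaw":0},{"grip":1,"slide":[0,0,0],"yaw":0}]' >/dev/null; python3 go.py .539 .365 .2; python3 -m jog '[{"grip":1,"slide":[0,0,0],"yaw":0},{"grip":1,"slide":[0,0,0],"yaw":0},{"grip":1,"slide":[0,0,0],"yaw":0},{"grip":1,"slide":[0,0,-3],"yaw":0},{"grip":1,"slide":[0,0,-4],"yaw":0},{"grip":1,"slide":[0,0,-4],"yaw":0}]';  python3 go.py .6769 -.1767 .2 -1.507
```

```text
t 9.9 pos [0.5404 0.3638 0.0891] psi 0.07 tilt [ 0.002  0.003 -1.   ] grip 0.703 63.9 F [-1.2 -1.3  6.7] j7 -0.21
slide total [  0.15  -0.1  -11.09] rows 3 each [ 0.05 -0.03 -3.7 ]
clock: 10.5
position: [0.5393, 0.3634, 0.1991]
ee_rot: [0.682, 0.731, 0.0, 0.0]
ft_force: [0.8, 0.7, -0.4]
grip_width: 0.703
grasp_force: 65.1
t 10.5 pos [0.5393 0.3634 0.1991] psi 0.07 tilt [ 0.     0.001 -1.   ] grip 0.703 65.1 F [ 0.8  0.7 -0.4] j7 -0.27
slide total [-54.84   9.96  -0.11] rows 12 each [-4.57  0.83 -0.01]
yaw 1.577
```

```bash
python3 -m jog '[{"grip":1,"slide":[-4.57,0.83,0],"yaw":0},{"grip":1,"slide":[-4.57,0.83,0],"yaw":0},{"grip":1,"slide":[-4.57,0.83,0],"yaw":0},{"grip":1,"slide":[-4.57,0.83,0],"yaw":0},{"grip":1,"slide":[-4.57,0.83,0],"yaw":0},{"grip":1,"slide":[-4.57,0.83,0],"yaw":0}]' >/dev/null; python3 -m jog '[{"grip":1,"slide":[-4.57,0.83,0],"yaw":0},{"grip":1,"slide":[-4.57,0.83,0],"yaw":0},{"grip":1,"slide":[-4.57,0.83,0],"yaw":0},{"grip":1,"slide":[-4.57,0.83,0],"yaw":0},{"grip":1,"slide":[-4.57,0.83,0],"yaw":0},{"grip":1,"slide":[-4.57,0.83,0],"yaw":0}]' >/dev/null; python3 -m jog '[{"grip":1,"slide":[0,0,0],"yaw":0.143},{"grip":1,"slide":[0,0,0],"yaw":0.143},{"grip":1,"slide":[0,0,0],"yaw":0.143},{"grip":1,"slide":[0,0,0],"yaw":0.143},{"grip":1,"slide":[0,0,0],"yaw":0.143},{"grip":1,"slide":[0,0,0],"yaw":0.143}]' >/dev/null;python3 -m jog '[{"grip":1,"slide":[0,0,0],"yaw":0.143},{"grip":1,"slide":[0,0,0],"yaw":0.143},{"grip":1,"slide":[0,0,0],"yaw":0.143},{"grip":1,"slide":[0,0,0],"yaw":0.143},{"grip":1,"slide":[0,0,0],"yaw":0.143},{"grip":1,"slide":[0,0,0],"yaw":0}]' >/dev/null
python3 go.py .6769 -.1767 .097 -1.507; python3 wl.py base_blank 0.11 w3
```

```text
t 12.9 pos [ 0.6772 -0.1762  0.1976] psi -1.505 tilt [ 0.001  0.    -1.   ] grip 0.705 65.3 F [ 0.2 -0.  -0.7] j7 -0.82
slide total [-0.04  0.04 10.06] rows 3 each [-0.01  0.01  3.35]
yaw 0.002
base_blank 0.59 [323.4, 302.1] [ 6.775e-01 -1.757e-01  2.000e-04] 0.933
```

View pics/w3.png

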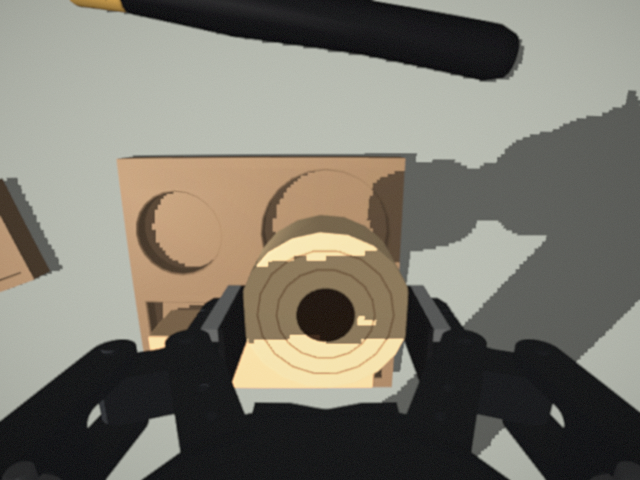

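```bash
python3 -m jog '[{"grip":1,"slide":[0,0.05,4],"yaw":0},{"grip":1,"slide":[0,0,3],"yaw":0},{"grip":1,"slide":[0,0,2],"yaw":0},{"grip":1,"slide":[0,0,0.8],"yaw":0},{"grip":1,"slide":[0,0,0.2],"yaw":0},{"grip":1,"slide":[0,0,0],"yaw":0}]'; python3 go.py .6769 -.1767 .095 -1.507
```

```text
clock: 13.6
position: [0.6775, -0.1773, 0.0979]
ee_rot: [0.999, 0.034, 0.001, 0.0]
ft_force: [1.1, -0.3, -1.9]
grip_width: 0.705
grasp_force: 65.3
t 13.6 pos [ 0.6775 -0.1773  0.0979] psi -1.502 tilt [ 0.001  0.001 -1.   ] grip 0.705 65.3 F [ 1.1 -0.3 -1.9] j7 -0.77
slide total [-0.05 -0.06  0.29] rows 1 each [-0.05 -0.06  0.29]
yaw 0.005
```

```bash
python3 -m jog '[{"grip":1,"slide":[0,0,0.15],"yaw":0},{"grip":1,"slide":[0,0,0],"yaw":0}]'; python3 -m jog '[{"grip":0,"slide":[0,0,0],"yaw":0},{"grip":-0.6,"slide":[0,0,0],"yaw":0},{"grip":-1,"slide":[0,0,0],"yaw":0},{"grip":-1,"slide":[0,0,0],"yaw":0},{"grip":-1,"slide":[0,0,-1],"yaw":0},{"grip":-1,"slide":[0,0,-4],"yaw":0},{"grip":-1,"slide":[0,0,-4],"yaw":0},{"grip":-1,"slide":[0,0,-4.5],"yaw":0}]' ; python3 go.py .4414 -.1255 .22 -1.507; python3 wl.py base_blank 0.006; python3 wl.py stem_blank .006
```

```text
clock: 13.8
position: [0.6774, -0.177, 0.0962]
ee_rot: [0.999, 0.034, 0.001, 0.0]
ft_force: [-0.3, 0.5, -1.0]
grip_width: 0.703
grasp_force: 65.3
clock: 14.6
position: [0.6766, -0.1769, 0.232]
ee_rot: [0.999, 0.034, -0.0, -0.0]
ft_force: [0.8, 0.6, 0.9]
grip_width: 1.001
grasp_force: 0.0
t 14.6 pos [ 0.6766 -0.1769  0.232 ] psi -1.503 tilt [-0.001 -0.    -1.   ] grip 1.001 0.0 F [0.8 0.6 0.9] j7 -0.84
slide total [-23.12  -6.72   1.22] rows 6 each [-3.85 -1.12  0.2 ]
yaw 0.004
base_blank 0.91 [329.0, 220.9] [ 0.6772 -0.1766  0.    ] 0.978
stem_blank 0.73 [285.2, 325.4] [ 0.5928 -0.1403 -1.5077] 0.773
```

```bash
python3 -m jog '[{"grip":-1,"slide":[-3.85,-1.12,0.2],"yaw":0},{"grip":-1,"slide":[-3.85,-1.12,0.2],"yaw":0},{"grip":-1,"slide":[-3.85,-1.12,0.2],"yaw":0},{"grip":-1,"slide":[-3.85,-1.12,0.2],"yaw":0},{"grip":-1,"slide":[-3.85,-1.12,0.2],"yaw":0},{"grip":-1,"slide":[-3.85,-1.12,0.2],"yaw":0},{"grip":-1,"slide":[0,0,0],"yaw":0}]' >/dev/null;  python3 wl.py candle_cup 0; python3 go.py .4414 -.1255 .089 -1.507
```

```text
candle_cup 0.8 [320.7, 255.5] [ 0.4407 -0.1256  0.    ] 0.929
t 15.6 pos [ 0.4644 -0.1297  0.2239] psi -1.508 tilt [-0.002 -0.003 -1.   ] grip 0.999 0.0 F [ 0.6 -0.1  0.7] j7 -1.12
slide total [-2.24 -0.53 13.5 ] rows 3 each [-0.75 -0.18  4.5 ]
yaw -0.001
```

```bash
python3 -m jog '[{"grip":-1,"slide":[-2.25,-0.53,2],"yaw":0},{"grip":-1,"slide":[0,0,4],"yaw":0},{"grip":-1,"slide":[0,0,2],"yaw":0},{"grip":-1,"slide":[0,0,0],"yaw":0}]' >/dev/null;  python3 go.py .441 -.1255 .089 -1.507
```

```text
t 16.0 pos [ 0.4404 -0.1269  0.1435] psi -1.51 tilt [-0.008  0.003 -1.   ] grip 1.001 0.0 F [-0.1 -2.   0.4] j7 -1.02
slide total [ 0.11 -0.15  5.45] rows 2 each [ 0.06 -0.07  2.72]
yaw -0.003
```

```bash
python3 -m jog '[{"grip":-1,"slide":[0.05,-0.12,3],"yaw":0},{"grip":-1,"slide":[0,0,1.6],"yaw":0},{"grip":-1,"slide":[0,0,0.85],"yaw":0},{"grip":-1,"slide":[0,0,0],"yaw":0},{"grip":1,"slide":[0,0,0],"yaw":0},{"grip":1,"slide":[0,0,0],"yaw":0},{"grip":1,"slide":[0,0,0],"yaw":0},{"grip":1,"slide":[0,0,0],"yaw":0}]' 40 >/dev/null;  python3 -m jog '[{"grip":1,"slide":[0,0,0],"yaw":0},{"grip":1,"slide":[0,0,0],"yaw":0},{"grip":1,"slide":[0,0,0],"yaw":0},{"grip":1,"slide":[0,0,0],"yaw":0},{"grip":1,"slide":[0,0,0],"yaw":0}]'; python3 -m jog '[{"grip":1,"slide":[0,0,-3],"yaw":0},{"grip":1,"slide":[0,0,-4],"yaw":0},{"grip":1,"slide":[0,0,-3],"yaw":0},{"grip":1,"slide":[0,0,0],"yaw":0}]';python3 go.py .6705 -.0769 .19 -1.507; python3 wl.py candle_cup 0.1 w4
```

```text
clock: 17.3
position: [0.4422, -0.1257, 0.092]
ee_rot: [1.0, 0.031, -0.001, 0.0]
ft_force: [-0.9, 0.8, 9.9]
grip_width: 0.379
grasp_force: 38.8
clock: 17.7
position: [0.4437, -0.126, 0.1942]
ee_rot: [1.0, 0.031, 0.001, -0.001]
ft_force: [-0.2, 1.1, -1.5]
grip_width: 0.377
grasp_force: 40.3
t 17.7 pos [ 0.4437 -0.126   0.1942] psi -1.51 tilt [ 0.003 -0.002 -1.   ] grip 0.377 40.3 F [-0.2  1.1 -1.5] j7 -1.17
slide total [22.93 -3.51  0.49] rows 5 each [ 4.59 -0.7   0.1 ]
yaw -0.003
candle_cup 0.6 [328.4, 312.1] [ 0.442  -0.1255  0.    ] 0.94
```

View pics/w4.png

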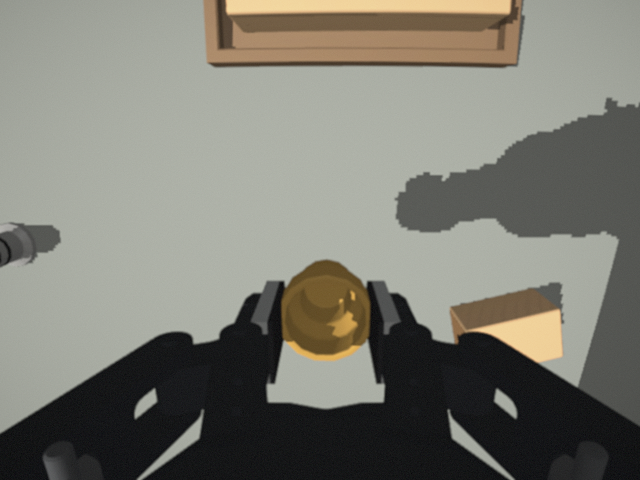

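```bash
python3 -m jog '[{"grip":1,"slide":[4.2,-0.64,0],"yaw":0},{"grip":1,"slide":[4.2,-0.64,0],"yaw":0},{"grip":1,"slide":[4.2,-0.64,0],"yaw":0},{"grip":1,"slide":[4.2,-0.64,0],"yaw":0},{"grip":1,"slide":[4.2,-0.64,0],"yaw":0},{"grip":1,"slide":[1.93,-0.31,0],"yaw":0},{"grip":1,"slide":[0,0,0],"yaw":0}]' >/dev/null; python3 go.py .6705 -.0769 .0985 -1.507;python3 wl.py candle_cup 0.1
```

```text
t 18.5 pos [ 0.6644 -0.0772  0.1882] psi -1.509 tilt [-0.006  0.002 -1.   ] grip 0.38 40.3 F [-0.1  0.2 -1.3] j7 -1.07
slide total [ 0.67 -0.01  8.97] rows 2 each [ 0.33 -0.01  4.48]
yaw -0.002
candle_cup 0.66 [328.0, 312.9] [ 0.664  -0.0769  0.    ] 0.869
```

```bash
python3 -m jog '[{"grip":1,"slide":[0.65,0,2],"yaw":0},{"grip":1,"slide":[0,0,3],"yaw":0},{"grip":1,"slide":[0,0,2.5],"yaw":0},{"grip":1,"slide":[0,0,1],"yaw":0},{"grip":1,"slide":[0,0,0.45],"yaw":0},{"grip":1,"slide":[0,0,0],"yaw":0}]'; python3 go.py .6705 -.0769 .098 -1.507
```

```text
clock: 19.2
position: [0.6691, -0.0782, 0.1027]
ee_rot: [1.0, 0.03, -0.001, 0.001]
ft_force: [0.5, 0.2, -0.9]
grip_width: 0.378
grasp_force: 40.3
t 19.2 pos [ 0.6691 -0.0782  0.1027] psi -1.511 tilt [-0.003  0.002 -1.   ] grip 0.378 40.3 F [ 0.5  0.2 -0.9] j7 -1.03
slide total [ 0.14 -0.12  0.47] rows 1 each [ 0.14 -0.12  0.47]
yaw -0.004
```

```bash
python3 -m jog '[{"grip":1,"slide":[0.1,-0.1,0.4],"yaw":0},{"grip":1,"slide":[0,0,0.05],"yaw":0},{"grip":1,"slide":[0,0,0],"yaw":0}]';python3 -m jog '[{"grip":0,"slide":[0,0,0],"yaw":0},{"grip":-0.3,"slide":[0,0,0],"yaw":0},{"grip":-0.6,"slide":[0,0,0],"yaw":0},{"grip":-0.8,"slide":[0,0,0],"yaw":0},{"grip":-0.8,"slide":[0,0,-1],"yaw":0},{"grip":-0.8,"slide":[0,0,-4],"yaw":0},{"grip":-1,"slide":[0,0,-4],"yaw":0},{"grip":-1,"slide":[0,0,-4.5],"yaw":0}]' ; python3 go.py .3804 -.258 .22 .26; python3 wl.py candle_cup .006; python3 wl.py base_blank 0.006
```

```text
clock: 19.5
position: [0.6705, -0.0767, 0.0985]
ee_rot: [1.0, 0.03, -0.001, 0.001]
ft_force: [-1.3, -0.5, -0.3]
grip_width: 0.375
grasp_force: 40.3
clock: 20.3
position: [0.6702, -0.0766, 0.2347]
ee_rot: [1.0, 0.03, -0.002, 0.001]
ft_force: [0.5, 0.3, -0.2]
grip_width: 1.005
grasp_force: 0.0
t 20.3 pos [ 0.6702 -0.0766  0.2347] psi -1.511 tilt [-0.003  0.002 -1.   ] grip 1.005 0.0 F [ 0.5  0.3 -0.2] j7 -1.09
slide total [-30.    16.37   1.6 ] rows 8 each [-3.75  2.05  0.2 ]
yaw -1.771
candle_cup 0.69 [328.0, 229.4] [ 0.6683 -0.077  -0.    ] 0.942
base_blank 0.87 [452.6, 222.7] [ 0.6774 -0.1759  0.    ] 0.965
```

```bash
python3 -m jog '[{"grip":-1,"slide":[-3.75,2.05,0],"yaw":0},{"grip":-1,"slide":[-3.75,2.05,0],"yaw":0},{"grip":-1,"slide":[-3.75,2.05,0],"yaw":0},{"grip":-1,"slide":[-3.75,2.05,0],"yaw":0},{"grip":-1,"slide":[-3.75,2.05,0],"yaw":0},{"grip":-1,"slide":[-3.75,2.05,0],"yaw":0},{"grip":-1,"slide":[-3.4,1.9,0],"yaw":0},{"grip":-1,"slide":[-3.4,1.9,0],"yaw":0}]' >/dev/null; python3 -m jog '[{"grip":-1,"slide":[0,0,0],"yaw":-0.148},{"grip":-1,"slide":[0,0,0],"yaw":-0.148},{"grip":-1,"slide":[0,0,0],"yaw":-0.148},{"grip":-1,"slide":[0,0,0],"yaw":-0.148},{"grip":-1,"slide":[0,0,0],"yaw":-0.148},{"grip":-1,"slide":[0,0,0],"yaw":-0.148}]' >/dev/null;  python3 -m jog '[{"grip":-1,"slide":[0,0,0],"yaw":-0.148},{"grip":-1,"slide":[0,0,0],"yaw":-0.148},{"grip":-1,"slide":[0,0,0],"yaw":-0.148},{"grip":-1,"slide":[0,0,0],"yaw":-0.148},{"grip":-1,"slide":[0,0,0],"yaw":-0.148},{"grip":-1,"slide":[0,0,0],"yaw":-0.148}]' >/dev/null; python3 wl.py stopper_blank 0;python3 go.py .3804 -.258 .087 .27
```

```text
stopper_blank 0.66 [312.3, 225.3] [ 0.3804 -0.2582 -1.2721] 0.982
t 22.6 pos [ 0.3888 -0.2535  0.2335] psi 0.268 tilt [-0.001 -0.004 -1.   ] grip 1.003 0.0 F [-0.2 -0.1 -0.3] j7 0.74
slide total [-0.2  -0.87 14.66] rows 4 each [-0.05 -0.22  3.66]
yaw -0.002
```

```bash
python3 -m jog '[{"grip":-1,"slide":[-0.2,-0.9,2],"yaw":-0.03},{"grip":-1,"slide":[0,0,4],"yaw":0},{"grip":-1,"slide":[0,0,4],"yaw":0},{"grip":-1,"slide":[0,0,1.5],"yaw":0},{"grip":-1,"slide":[0,0,0],"yaw":0}]' >/dev/null;  python3 go.py .3804 -.258 .087 .30
```

```text
t 23.1 pos [ 0.3793 -0.2565  0.1266] psi 0.292 tilt [ 0.003 -0.008 -1.   ] grip 1.002 0.0 F [-0.9 -0.4  0.3] j7 1.12
slide total [-0.19  0.09  3.96] rows 1 each [-0.19  0.09  3.96]
yaw -0.008
```

```bash
python3 -m jog '[{"grip":-1,"slide":[-0.18,0.1,2],"yaw":0},{"grip":-1,"slide":[0,0,1.2],"yaw":0},{"grip":-1,"slide":[0,0,0.7],"yaw":0},{"grip":-1,"slide":[0,0,0],"yaw":0},{"grip":1,"slide":[0,0,0],"yaw":0},{"grip":1,"slide":[0,0,0],"yaw":0},{"grip":1,"slide":[0,0,0],"yaw":0},{"grip":1,"slide":[0,0,0],"yaw":0}]' 40 >/dev/null;  python3 -m jog '[{"grip":1,"slide":[0,0,0],"yaw":0},{"grip":1,"slide":[0,0,0],"yaw":0},{"grip":1,"slide":[0,0,0],"yaw":0},{"grip":1,"slide":[0,0,0],"yaw":0},{"grip":1,"slide":[0,0,0],"yaw":0}]'; python3 -m jog '[{"grip":1,"slide":[0,0,-3],"yaw":0},{"grip":1,"slide":[0,0,-4],"yaw":0},{"grip":1,"slide":[0,0,-4.5],"yaw":0},{"grip":1,"slide":[0,0,0],"yaw":0}]';python3 go.py .6439 .0946 .2 .39; python3 wl.py stopper_blank 0.11
```

```text
clock: 24.4
position: [0.383, -0.2583, 0.0903]
ee_rot: [0.595, 0.804, -0.0, -0.001]
ft_force: [-1.4, 1.6, 6.0]
grip_width: 0.435
grasp_force: 40.1
clock: 24.8
position: [0.3852, -0.2592, 0.209]
ee_rot: [0.594, 0.804, 0.003, 0.002]
ft_force: [0.6, -0.7, -1.1]
grip_width: 0.432
grasp_force: 40.8
t 24.8 pos [ 0.3852 -0.2592  0.209 ] psi 0.299 tilt [ 0.001  0.008 -1.   ] grip 0.432 40.8 F [ 0.6 -0.7 -1.1] j7 0.91
slide total [26.2  35.13  1.2 ] rows 10 each [2.62 3.51 0.12]
yaw -0.091
stopper_blank 0.9 [322.4, 303.8] [ 0.3856 -0.2609 -1.276 ] 0.935
```

```bash
python3 -m jog '[{"grip":1,"slide":[2.62,3.51,0],"yaw":0},{"grip":1,"slide":[2.62,3.51,0],"yaw":0},{"grip":1,"slide":[2.62,3.51,0],"yaw":0},{"grip":1,"slide":[2.62,3.51,0],"yaw":0},{"grip":1,"slide":[2.62,3.51,0],"yaw":0}]' >/dev/null; python3 -m jog '[{"grip":1,"slide":[2.62,3.51,0],"yaw":0},{"grip":1,"slide":[2.62,3.51,0],"yaw":0},{"grip":1,"slide":[2.62,3.51,0],"yaw":0},{"grip":1,"slide":[2.62,3.51,0],"yaw":0},{"grip":1,"slide":[2.62,3.51,0],"yaw":0},{"grip":1,"slide":[0,0,0],"yaw":-0.09},{"grip":1,"slide":[0,0,0],"yaw":0}]' >/dev/null; python3 go.py .6439 .0946 .098 .39; python3 wl.py stopper_blank .11 w5;python3 wl.py stopper_board 0
```

```text
t 26.1 pos [0.6414 0.095  0.2003] psi 0.389 tilt [ 0.001 -0.008 -1.   ] grip 0.431 40.8 F [-0.3 -1.1 -0.5] j7 0.53
slide total [-0.15  0.3  10.23] rows 3 each [-0.05  0.1   3.41]
yaw -0.001
stopper_blank 0.75 [322.4, 305.4] [ 0.6401  0.0955 -1.1833] 0.947
stopper_board 0.65 [335.6, 129.5] [0.6062 0.1854 0.3915] 0.771
```

View pics/w5.png

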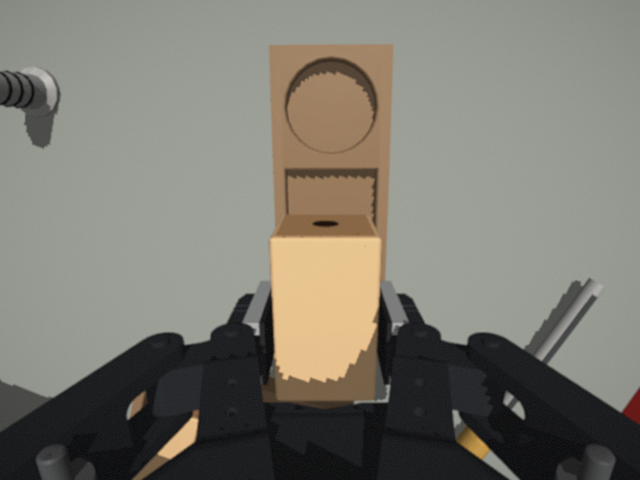

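```bash
python3 -m jog '[{"grip":1,"slide":[-0.1,0.3,3],"yaw":0},{"grip":1,"slide":[0,0,3],"yaw":0},{"grip":1,"slide":[0,0,2.5],"yaw":0},{"grip":1,"slide":[0,0,0.6],"yaw":0},{"grip":1,"slide":[0,0,0.4],"yaw":0},{"grip":1,"slide":[0,0,0],"yaw":0}]'; python3 go.py .6439 .0946 .0975 .39
```

```text
clock: 26.9
position: [0.6449, 0.0951, 0.1097]
ee_rot: [0.558, 0.83, -0.0, -0.001]
ft_force: [0.1, -0.4, -0.3]
grip_width: 0.439
grasp_force: 40.8
t 26.9 pos [0.6449 0.0951 0.1097] psi 0.387 tilt [ 0.002 -0.002 -1.   ] grip 0.439 40.8 F [ 0.1 -0.4 -0.3] j7 0.58
slide total [-0.01 -0.11  1.23] rows 1 each [-0.01 -0.11  1.23]
yaw -0.003
```

```bash
python3 -m jog '[{"grip":1,"slide":[0,-0.1,0.6],"yaw":0},{"grip":1,"slide":[0,0,0.4],"yaw":0},{"grip":1,"slide":[0,0,0.15],"yaw":0},{"grip":1,"slide":[0,0,0],"yaw":0}]'; python3 go.py .6439 .0946 .0975 .39
```

```text
clock: 27.3
position: [0.6436, 0.0951, 0.0974]
ee_rot: [0.558, 0.83, -0.001, -0.002]
ft_force: [-0.2, -0.6, -0.3]
grip_width: 0.432
grasp_force: 40.8
t 27.3 pos [0.6436 0.0951 0.0974] psi 0.387 tilt [ 0.002 -0.003 -1.   ] grip 0.432 40.8 F [-0.2 -0.6 -0.3] j7 0.59
slide total [-0.05  0.01 -0.01] rows 1 each [-0.05  0.01 -0.01]
yaw -0.003
```

```bash
python3 -m jog '[{"grip":0,"slide":[0,0,0],"yaw":0},{"grip":-0.3,"slide":[0,0,0],"yaw":0},{"grip":-0.7,"slide":[0,0,0],"yaw":0},{"grip":-1,"slide":[0,0,0],"yaw":0},{"grip":-1,"slide":[0,0,-1],"yaw":0},{"grip":-1,"slide":[0,0,-4],"yaw":0},{"grip":-1,"slide":[0,0,-4],"yaw":0},{"grip":-1,"slide":[0,0,-4.5],"yaw":0}]' ; python3 go.py .4183 .108 .22 .39; python3 wl.py stopper_blank 0.006; python3 wl.py stopper_board 0 w6
```

```text
clock: 28.1
position: [0.6437, 0.0947, 0.2342]
ee_rot: [0.558, 0.83, -0.001, -0.002]
ft_force: [0.6, 1.6, 0.2]
grip_width: 1.0
grasp_force: 0.0
t 28.1 pos [0.6437 0.0947 0.2342] psi 0.387 tilt [ 0.002 -0.003 -1.   ] grip 1.0 0.0 F [0.6 1.6 0.2] j7 0.52
slide total [  9.73 -20.36   1.51] rows 5 each [ 1.95 -4.07  0.3 ]
yaw -0.003
stopper_blank 0.59 [321.5, 225.9] [ 0.6433  0.0953 -1.1834] 0.95
stopper_board 0.95 [321.8, 134.4] [0.6305 0.127  0.3979] 0.768
```

View pics/w6.png

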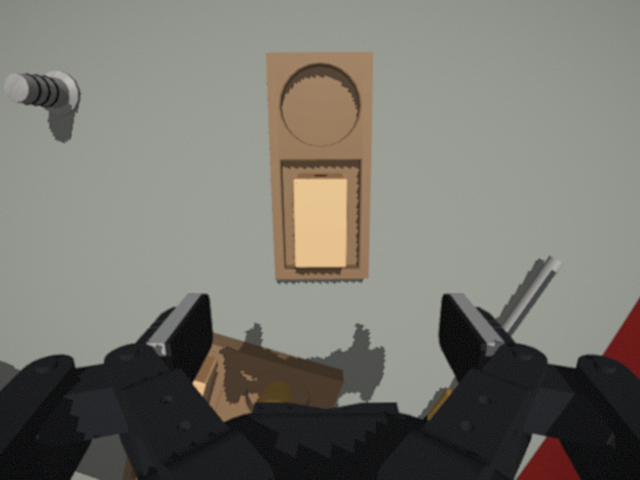

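```bash
python3 -m jog '[{"grip":-1,"slide":[1.95,-4.07,0],"yaw":0},{"grip":-1,"slide":[1.95,-4.07,0],"yaw":0},{"grip":-1,"slide":[1.95,-4.07,0],"yaw":0},{"grip":-1,"slide":[1.95,-4.07,0],"yaw":0},{"grip":-1,"slide":[1.95,-4.07,0],"yaw":0},{"grip":-1,"slide":[0,0,0],"yaw":0}]' >/dev/null;  python3 wl.py bottle_stopper 0; python3 go.py .4183 .108 .088 .39
```

```text
bottle_stopper 0.92 [293.2, 207.2] [0.4176 0.1078 0.    ] 0.919
t 29.0 pos [0.447  0.1074 0.2372] psi 0.386 tilt [ 0.005 -0.007 -1.   ] grip 0.998 0.0 F [ 0.9  0.1 -0.1] j7 0.04
slide total [ 1.05 -2.53 14.94] rows 4 each [ 0.26 -0.63  3.74]
yaw -0.004
```

```bash
python3 -m jog '[{"grip":-1,"slide":[1.05,-2.6,0],"yaw":0},{"grip":-1,"slide":[0,0,4],"yaw":0},{"grip":-1,"slide":[0,0,3],"yaw":0},{"grip":-1,"slide":[0,0,0],"yaw":0}]' >/dev/null;  python3 go.py .4178 .108 .088 .39
```

```text
t 29.4 pos [0.4186 0.1052 0.1649] psi 0.383 tilt [-0.006 -0.014 -1.   ] grip 1.0 0.0 F [-0.7 -0.6 -0.7] j7 0.11
slide total [0.34 0.14 7.69] rows 2 each [0.17 0.07 3.85]
yaw -0.007
```

```bash
python3 -m jog '[{"grip":-1,"slide":[0.25,0.05,3],"yaw":0},{"grip":-1,"slide":[0,0,2.5],"yaw":0},{"grip":-1,"slide":[0,0,1.2],"yaw":0},{"grip":-1,"slide":[0,0,0.7],"yaw":0},{"grip":-1,"slide":[0,0,0],"yaw":0}]' 40 >/dev/null;  python3 go.py .4178 .108 .088 .39
```

```text
t 29.9 pos [0.4188 0.1084 0.0953] psi 0.383 tilt [ 0.001 -0.01  -1.   ] grip 1.0 0.0 F [ 0.1  0.7 -0.3] j7 0.38
slide total [-0.   -0.11  0.73] rows 1 each [-0.   -0.11  0.73]
yaw -0.007
```

```bash
python3 -m jog '[{"grip":-1,"slide":[0,-0.1,0.5],"yaw":0},{"grip":1,"slide":[0,0,0],"yaw":0},{"grip":1,"slide":[0,0,0],"yaw":0},{"grip":1,"slide":[0,0,0],"yaw":0},{"grip":1,"slide":[0,0,0],"yaw":0},{"grip":1,"slide":[0,0,0],"yaw":0},{"grip":1,"slide":[0,0,0],"yaw":0},{"grip":1,"slide":[0,0,0],"yaw":0}]' 40 >/dev/null;  python3 -m jog '[{"grip":1,"slide":[0,0,0],"yaw":0},{"grip":1,"slide":[0,0,0],"yaw":0},{"grip":1,"slide":[0,0,0],"yaw":0},{"grip":1,"slide":[0,0,0],"yaw":0}]'; python3 -m jog '[{"grip":1,"slide":[0,0,-3],"yaw":0},{"grip":1,"slide":[0,0,-4],"yaw":0},{"grip":1,"slide":[0,0,-3.5],"yaw":0},{"grip":1,"slide":[0,0,0],"yaw":0}]';python3 go.py .6126 .1709 .2 .39; python3 wl.py bottle_stopper 0.1 w7
```

```text
clock: 31.1
position: [0.4176, 0.1089, 0.0908]
ee_rot: [0.559, 0.829, -0.003, -0.004]
ft_force: [-2.4, 0.1, 8.0]
grip_width: 0.228
grasp_force: 39.0
clock: 31.5
position: [0.4174, 0.1116, 0.1836]
ee_rot: [0.557, 0.83, 0.001, -0.009]
ft_force: [0.2, 1.0, -0.3]
grip_width: 0.227
grasp_force: 39.9
t 31.5 pos [0.4174 0.1116 0.1836] psi 0.388 tilt [ 0.016 -0.008 -1.   ] grip 0.227 39.9 F [ 0.2  1.  -0.3] j7 -0.0
slide total [-1.87 20.29 -1.84] rows 5 each [-0.37  4.06 -0.37]
yaw -0.002
bottle_stopper 0.6 [324.8, 311.1] [0.4144 0.1172 0.    ] 0.722
```

View pics/w7.png

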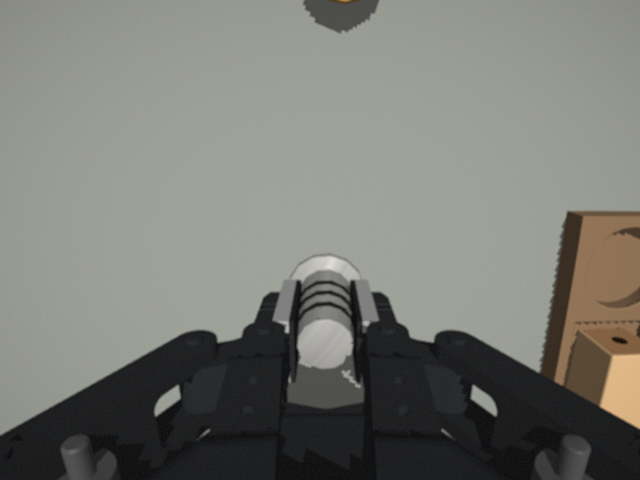

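```bash
python3 -c "
from h import *
c=manip.calibration('wrist');print(proj([[.4174,.1116,.093],[.4174,.1116,.143]],c))"; python3 -m jog '[{"grip":1,"slide":[-0.37,4.06,-0.4],"yaw":0},{"grip":1,"slide":[-0.37,4.06,-0.4],"yaw":0},{"grip":1,"slide":[-0.37,4.06,-0.4],"yaw":0},{"grip":1,"slide":[-0.37,4.06,-0.4],"yaw":0},{"grip":1,"slide":[-0.37,4.06,-0.4],"yaw":0},{"grip":1,"slide":[0,0,0],"yaw":0},{"grip":1,"slide":[0,0,0],"yaw":0}]' ; python3 go.py .6126 .1709 .098 .39
```

```text
[[332.03751335 292.50767608]
 [332.63734649 354.62050722]]
clock: 32.3
position: [0.5728, 0.1553, 0.1964]
ee_rot: [0.561, 0.827, -0.011, -0.008]
ft_force: [-0.7, -0.7, -0.3]
grip_width: 0.222
grasp_force: 40.0
t 32.3 pos [0.5728 0.1553 0.1964] psi 0.378 tilt [ 0.001 -0.027 -1.   ] grip 0.222 40.0 F [-0.7 -0.7 -0.3] j7 0.43
slide total [-0.04  4.53  9.72] rows 3 each [-0.01  1.51  3.24]
yaw -0.012
```

```bash
python3 -m jog '[{"grip":1,"slide":[0,2.3,0.5],"yaw":0},{"grip":1,"slide":[0,2.2,0.5],"yaw":0},{"grip":1,"slide":[0,0,2],"yaw":0},{"grip":1,"slide":[0,0,2],"yaw":0},{"grip":1,"slide":[0,0,0],"yaw":0},{"grip":1,"slide":[0,0,0],"yaw":0}]' ; python3 go.py .6126 .1709 .098 .39; python3 wl.py stopper_board 0 w8;python3 wl.py bottle_stopper 0.05
```

```text
clock: 32.9
position: [0.6127, 0.1729, 0.1487]
ee_rot: [0.561, 0.828, -0.008, -0.008]
ft_force: [0.1, -0.5, -0.5]
grip_width: 0.223
grasp_force: 40.0
t 32.9 pos [0.6127 0.1729 0.1487] psi 0.38 tilt [ 0.005 -0.023 -1.   ] grip 0.223 40.0 F [ 0.1 -0.5 -0.5] j7 0.46
slide total [-0.2   0.03  5.07] rows 2 each [-0.1   0.02  2.53]
yaw -0.01
stopper_board 0.95 [332.2, 230.1] [ 0.6134  0.1716 -1.1802] 0.29
bottle_stopper 0.8 [328.3, 311.3] [0.6136 0.1683 0.    ] 0.841
```

View pics/w8.png

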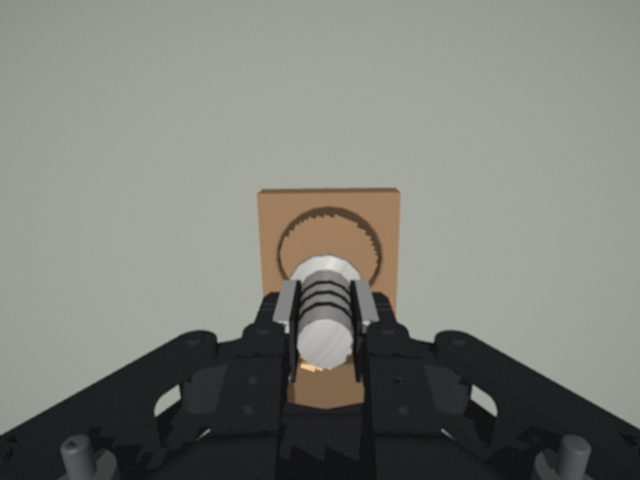

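```bash
python3 -m jog '[{"grip":1,"slide":[-0.1,0.03,2],"yaw":0},{"grip":1,"slide":[-0.1,0,1.5],"yaw":0},{"grip":1,"slide":[0,0,0.8],"yaw":0},{"grip":1,"slide":[0,0,0.4],"yaw":0},{"grip":1,"slide":[0,0,0],"yaw":0},{"grip":1,"slide":[0,0,0],"yaw":0}]' ; python3 go.py .6126 .1709 .0975 .39
```

```text
clock: 33.7
position: [0.6138, 0.1714, 0.103]
ee_rot: [0.561, 0.828, -0.007, -0.008]
ft_force: [-1.1, -0.5, -0.4]
grip_width: 0.223
grasp_force: 40.0
t 33.7 pos [0.6138 0.1714 0.103 ] psi 0.38 tilt [ 0.005 -0.02  -1.   ] grip 0.223 40.0 F [-1.1 -0.5 -0.4] j7 0.49
slide total [ 0.   -0.12  0.55] rows 1 each [ 0.   -0.12  0.55]
yaw -0.01
```

```bash
python3 -m jog '[{"grip":1,"slide":[0,-0.1,0.3],"yaw":0},{"grip":1,"slide":[0,0,0.2],"yaw":0},{"grip":1,"slide":[0,0,0.1],"yaw":0},{"grip":1,"slide":[0,0,0],"yaw":0}]' ; python3 -m jog '[{"grip":0.4,"slide":[0,0,0],"yaw":0},{"grip":0.2,"slide":[0,0,0],"yaw":0},{"grip":-0.2,"slide":[0,0,0],"yaw":0},{"grip":-0.6,"slide":[0,0,0],"yaw":0},{"grip":-0.8,"slide":[0,0,0],"yaw":0},{"grip":-1,"slide":[0,0,-2],"yaw":0},{"grip":-1,"slide":[0,0,-4.5],"yaw":0},{"grip":-1,"slide":[0,0,-4.5],"yaw":0}]'; python3 wl.py bottle_stopper 0.006 w9;  python3 -m jog '[{"grip":-1,"slide":[0,-2,-4.5],"yaw":0},{"grip":-1,"slide":[0,-2,-3],"yaw":0},{"grip":-1,"slide":[4,0,0],"yaw":0},{"grip":-1,"slide":[4,0,0],"yaw":0},{"grip":-1,"slide":[4,0,0],"yaw":0},{"grip":-1,"slide":[4,0,0],"yaw":0},{"grip":-1,"slide":[4,0,0],"yaw":0},{"grip":-1,"slide":[0,0,0],"yaw":0}]'; python3 - <<'E'
from h import *
for n in ["top","side"]:
    im=manip.camera(n); y,x=(110,220) if n=="top" else (120,220)
    cv2.imwrite(f"pics/{n}9.png",cv2.resize(im[y:y+230,x:x+270],None,fx=2.5,fy=2.5))
E
```

```text
clock: 34.1
position: [0.6126, 0.171, 0.0971]
ee_rot: [0.561, 0.828, -0.007, -0.008]
ft_force: [-3.0, -0.5, 6.2]
grip_width: 0.224
grasp_force: 40.8
clock: 34.9
position: [0.6144, 0.1711, 0.2072]
ee_rot: [0.561, 0.828, -0.008, -0.008]
ft_force: [1.4, 0.8, 0.9]
grip_width: 1.001
grasp_force: 0.0
bottle_stopper 0.69 [327.9, 229.6] [6.103e-01 1.702e-01 1.000e-04] 0.89
clock: 35.8
position: [0.5019, 0.3492, 0.2822]
ee_rot: [0.557, 0.83, -0.007, -0.009]
ft_force: [0.3, 0.7, 0.9]
grip_width: 1.0
grasp_force: 0.0
```

View pics/side9.png

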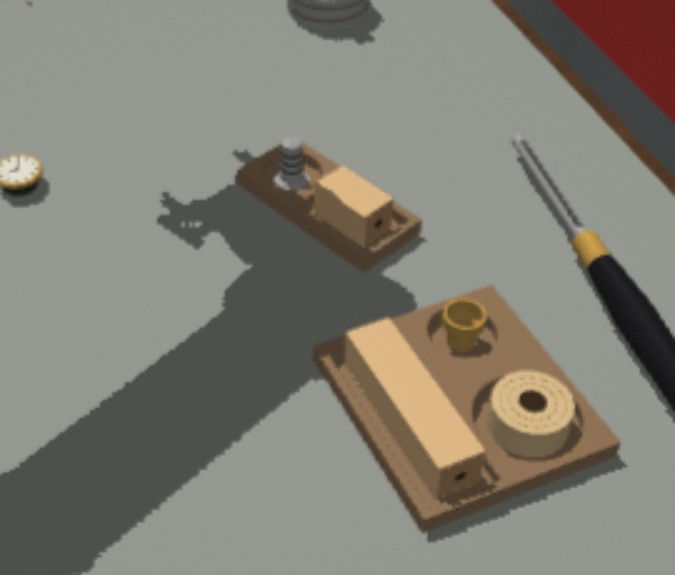

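View pics/top9.png

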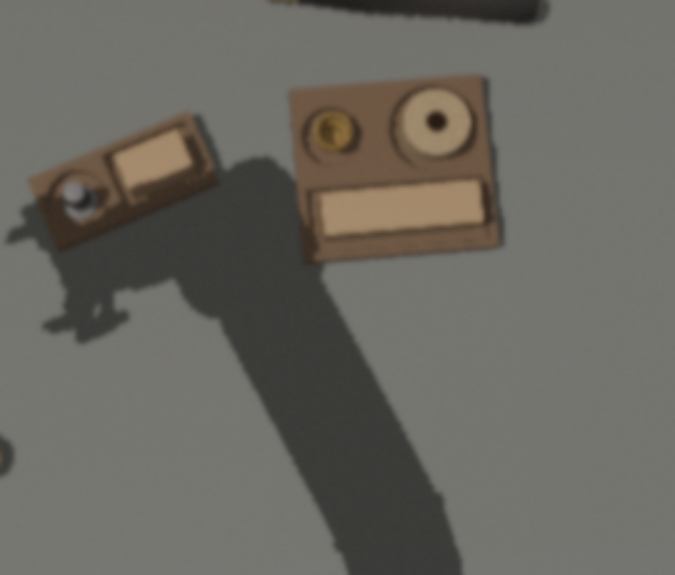

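The views show all five pieces seated in their pockets: stopper at about (290,165), block (355,200), cup (463,322), disc (532,410) and stem (415,405) in the side crop. The clock insert still lies at (18,172), well away from the boards.

```bash
python3 -c "
from workcell import manip
print(manip.hand_in())"
```

```text
the job is handed in; nothing more can be done
None
```

I placed all five pieces in their pockets and handed the job in at about 36 s of the 144 s. The final pictures show every piece seated and the clock insert where it was; the hand-in gave no verdict.

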